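# Reset the dust extractor under its push-latch cover

### The job

The dust extractor of this polishing bench has tripped. With a fingertip, press down the cover of its control box so that it pops open, press the larger of the two buttons inside fully in, then swing the cover down and press it home so that it latches shut again when you let go. Do not press the small button, pick nothing up, and leave the loose things on the bench where they are.

Things in the scene. Friction and masses are not known exactly. Their poses are not given: they have to be found in the camera images.
- control_box: Grey control box screwed down, 170 (x) x 130 (y) x 70 mm high to its rim; origin: centre of its underside. Its top is an opening 134 (x) x 100 (y) mm under a flat hinged cover; hinge along x, on the +y side. Inside, two buttons at y = -24 mm, x = +43 and -43 mm; which is where varies. Between them, at x = 0, y = -40, a latch body 24 x 18 mm, its top 63 mm above the bench
- cover (a joint): Cover angle (rad): 0 latched shut, 1.75 fully open, just past upright. Push-latch: press the free edge 8 mm down to its firm stop (-0.082; 3 to 5 N at the mark) and let go: a spring swings it fully open within 1 s once the finger is out of its way. To relatch, swing it down (1 to 5 N at the mark) to the same stop and let go: it rises to 0 and stays. Another press pops it open again
- cover_press (a point): Round black press mark, mid-width on the cover's outer (shut: upper) face, 75 mm from the hinge axis, 20 mm from the free edge; moves with the cover. Its z is normal to that face, x along the hinge, y from free edge to hinge. Grey cover: 130 mm along the hinge, 95 mm hinge to free edge, 10 mm thick; shut, its outer face is 81 mm above the bench, 11 mm above the rim
- cover_hinge (a point): Point on the hinge axis at mid-width of the cover, 70 mm above the bench, at the box's y = +45 mm; the cover's outer face runs 11 mm off this axis. The frame turns with the cover. Opened, the free edge is above the hinge and the outer face looks to the box's +y side; a thin latch pin stands 24 mm out of the inner face, 85 mm from the hinge
- reset_button_top (a point): Centre of the top of the larger button (28 mm across, grey plastic, in a black round collar 44 mm across), 58 mm above the bench, 12 mm below the rim; pressed straight down
- reset_button (a joint): Travel of the larger button (m): 0 = out, 0.006 = fully in, which takes 5 N; springs back
- test_button_top (a point): Centre of the top of the smaller button (14 mm across, grey plastic, in a black collar 30 mm across), at the same height. Not to be pressed
- test_button (a joint): Travel of the smaller button (m): 0 = out, 0.006 = fully in
- terminal_box: Another grey box screwed to the bench, 130 x 120 x 50 mm, with a blank cover held by four screws: no work here. Origin at the centre of its underside
- compound_bar: Loose brown bar of polishing compound, 110 x 32 x 34 mm high, lying between the two boxes. Origin at the centre of its underside
- felt_wheel: Loose pale felt disc, 68 mm across, 22 mm high, lying flat. Origin at the centre of its underside
- oil_bottle: Loose white bottle, 40 mm across, 95 mm high, standing. Origin at the centre of its underside
- oilstone: Loose grey stone, 100 x 45 x 22 mm. Origin at the centre of its underside
- paste_jar: Loose clear jar with steel cap, 60 mm across, 50 mm high. Origin at the centre of its underside
- flat_file: Loose flat steel file with wooden handle, about 205 x 24 x 20 mm, lying flat. Origin on its underside
- vee_block: Loose steel block, 50 x 42 x 40 mm. Origin at the centre of its underside

How it is judged:
By the outcome, as a careful person would: the job done as asked, in the order asked, and still so for the second after the job is handed in, with the robot touching nothing.
It also fails if it takes over 54 s, if anything falls off the work surface, if the arm or the gripper's body presses on something with over 40 N, if the wrist force passes 120 N, or if a joint passes its speed limit or range.

### The arm

A 6-joint arm with a two-finger parallel gripper is mounted at the origin on the work surface. World frame = base frame: x ahead of the robot, y to its left, z up, the work surface at z = 0. Lengths are in mm, angles in rad, forces in N, time in s.
With the tool pointing down it reaches from about 350 to 725 mm from the base axis. Payload 4.3 kg.
Tool frame: the origin (TCP) lies between the finger pads; the fingertips stand 14 mm ahead of it and the grasp point (between the pads) lies 5 mm behind it; z points along the fingers, y is the direction in which the jaws open and shut (so a half turn about z gives the same grasp; the last joint's range is limited). The gripper opens to 85 mm and grips with 20 to 120 N. Pads are 22 mm wide; open, the fingers measure 114 mm over their backs; the gripper's body (76 mm by 85 mm) begins 54 mm behind the grasp point. The pads swing forward as they close: fully open they stand 13 mm farther back than shut.
Start: joints at [-1.428, 0.377, 0.081, 1.274, 0, 1.46], TCP at [143.826, -556.761, 213.129] pointing down, gripper open.
Joint ranges: [-2.72, 2.72], [-0.84, 1.66], [-1.02, 1.22], [-1.77, 2.12], [-1.37, 1.28], [-3.14, 3.14]. Speed limits (rad/s): [2.57, 2.57, 3.14, 3.14, 3.14, 3.14].

### API

Orientations are given as [roll, pitch, yaw] about the fixed x, y, z axes, in that order (R = Rz(yaw) Ry(pitch) Rx(roll)).
In Python, from workcell import * gives the robot as it stands. The module is installed in compiled form; this text tells all that it offers.
- The arm moves only by the tool arm_command, never from a script. Its argument "rows" is a list of rows, each a list of 3 entries, a list of its own where there are three numbers: the opening, from 0 (shut) to 1 (fully open), then the shift along the tool's x, y, z in m, then the turn about the tool's z in degrees. A call has 1 to 12 rows; each row is the pose to reach, as a shift and turn from the pose commanded when the call began, along the tool's axes at that moment; what a row does not reach only later rows make up. A row lasts 1/8 s, in which the tool goes at most 62.5 mm and 10.7 degrees, less where a joint would pass 70% of its speed; a pose out of reach is approached as far as the arm can. A call with a gripper value outside its range is refused whole. The fingers move at their own pace and stop on an object; "squeeze" is the grip in N (left out, the last holds). Time passes only in rows, so rows that repeat a pose let the fingers close. It gives the time, the measured TCP pose, the force and the opening at its end, in the units of the state.
- state(): the state, without advancing time (a new reading comes with each control period).
- camera(name): name is "scene" or "side" or "wrist"; returns (picture, depth): 420x560x3 uint8, blue, green, red; 420x560 float32, mm along the optical axis (not along the pixel's ray), 0 where there is no reading.
- camera_params(name): a dict with "fx", "fy", "cx", "cy" (pixels), "rvec" (rotation vector, rad) and "tvec" (3), from world to camera coordinates, as OpenCV has them. Camera axes: x right, y down, z forward; pixel columns grow to the right and rows downward; lengths in mm; the calibration is good to about 2 mm. A picture is of the moment at which its call begins: read the wrist's pose just before it. camera_params takes no time and is no camera call; for the wrist camera it gives the pose at the moment of the call.
- job_done(): hands the job in, once; it reports no verdict.
The state is a dict: "t": time; "q": joint angles; "qd": joint speeds; "tau": joint torques, N m; "tcp_pos": TCP position; "eef_rot": TCP orientation; "wrist_force": force on the tool from outside, world axes, zero at the start; "wrist_torque": the same for the moment, N m; "finger_gap": finger opening in mm.
Only numpy, scipy, OpenCV 4.12 (cv2) and the standard library are available. Lean on these libraries where they do the work, as an engineer would, in place of code of your own. Each camera call takes 0.05 s, during which the arm holds its last target.

## Working session

There is one attempt and no reset: what is moved stays moved. The work goes in short steps, Python scripts to look and compute and a tool call to move; the robot and the scene stay as the last step left them, time stands still between calls to the robot, and variables do not carry over. Pictures are saved under pics/ and viewed, and the job is handed in when it is done.

Besides the shell and the picture viewer there is one more tool, called after "Request:" as name(argument=value, ...) on one line, values as JSON. arm_command: Moves the arm, as the interface text tells. Its arguments: {"type":"object","properties":{"rows":{"type":"array"},"squeeze":{"type":"number"}},"required":["rows"]}

```bash
mkdir -p pics; python3 - <<'E'
from workcell import *
import cv2,numpy as np
s=state();print(s)
for n in("scene","side","wrist"):
    p=camera_params(n);print(n,p)
    im,d=camera(n);cv2.imwrite(f"pics/{n}0.png",im);np.save(f"pics/{n}0.npy",d)
E
```

```text
{'t': 0.0, 'q': array([-1.42827852e+00,  3.78080339e-01,  7.96075957e-02,  1.27441200e+00,
       -3.36274917e-05,  1.46048657e+00]), 'qd': array([-1.06908892e-03, -5.61361668e-04, -8.17633759e-05, -4.31801156e-04,
       -1.60667334e-04,  5.28672746e-04]), 'tau': array([-5.23829658e-05, -4.63599586e+01,  2.69877577e+01,  2.08424369e-02,
       -1.27650164e-04, -7.97014508e-06]), 'tcp_pos': array([ 143.72014694, -556.01531493,  212.14398248]), 'eef_rot': array([-3.13951322e+00, -1.96482988e-04,  2.52827391e-01]), 'wrist_force': array([0.28154133, 0.10999335, 0.81962026]), 'wrist_torque': array([-0.0199805 , -0.03946742,  0.00945623]), 'finger_gap': 85.49661359113895}
scene {'fx': 401.01408609011406, 'fy': 401.01408609011406, 'cx': 276.6028433465013, 'cy': 208.70513935270998, 'rvec': array([ 2.16406943,  0.55795284, -0.24969109]), 'tvec': array([-500.31519818,  -99.56765756, 1120.7850106 ])}
side {'fx': 532.5734321650981, 'fy': 532.5734321650981, 'cx': 282.01093843617707, 'cy': 210.60188464856586, 'rvec': array([ 1.01786193, -2.42682426,  1.02594375]), 'tvec': array([395.92334951, 295.00385038, 852.88146957])}
wrist {'fx': 299.68948493703294, 'fy': 299.68948493703294, 'cx': 284.51870474269816, 'cy': 204.34637352816105, 'rvec': array([-2.28496844,  1.76833368,  0.27333381]), 'tvec': array([-573.52827326,  -38.85531215,  380.92329952])}
```

View pics/scene0.png

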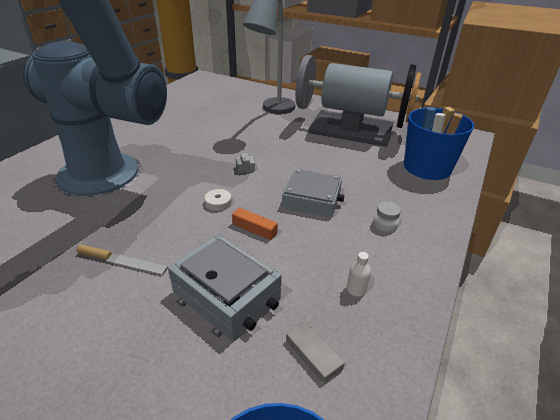

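View pics/side0.png

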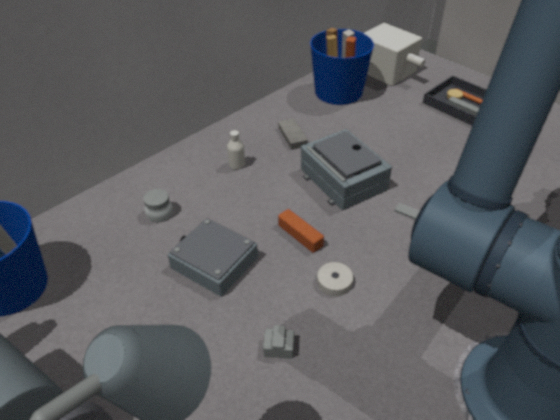

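View pics/wrist0.png

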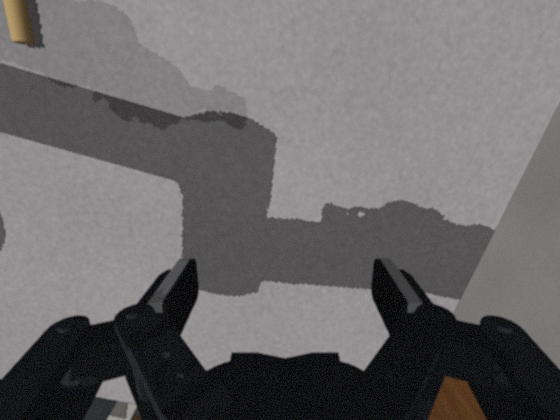

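The scene view shows the control box with its cover around (225,270) and the black mark at (211,275). The side view has the mark at (356,147). I'll locate both from the depth data and the mark pixels.

```bash
cat > h.py <<'E'
import cv2,numpy as np
from workcell import *
def RT(p): return cv2.Rodrigues(p["rvec"])[0],np.array(p["tvec"]).ravel()
def ray(p,u,v,z):
    R,t=RT(p);d=R.T@np.array([(u-p["cx"])/p["fx"],(v-p["cy"])/p["fy"],1.]);c=-R.T@t
    return c+d*(z-c[2])/d[2]
def cloud(p,D):
    R,t=RT(p);v,u=np.mgrid[:D.shape[0],:D.shape[1]]
    P=np.stack([(u-p["cx"])/p["fx"]*D,(v-p["cy"])/p["fy"]*D,D],-1)
    return (P-t)@R
def proj(p,X):
    return cv2.projectPoints(np.float64(X).reshape(-1,1,3),p["rvec"],p["tvec"],np.array([[p["fx"],0,p["cx"]],[0,p["fy"],p["cy"]],[0,0,1]]),None)[0].reshape(-1,2)
E
python3 - <<'E'
from h import *
for n,c,r in(("scene",(211,275),(160,220,300,345)),("side",(356,147),(290,120,400,210))):
    p=camera_params(n);im=cv2.imread(f"pics/{n}0.png");D=np.load(f"pics/{n}0.npy")
    g=im.max(2);x,y=c
    w=g[y-9:y+10,x-9:x+10].astype(float);m=w<50
    yy,xx=np.nonzero(m);u,v=xx.mean()+x-9,yy.mean()+y-9
    print(n,m.sum(),u,v,ray(p,u,v,81))
    C=cloud(p,D);M=np.zeros(D.shape,bool);M[r[1]:r[3],r[0]:r[2]]=1
    print("depth z at mark",C[int(v),int(u)])
    M&=D>0
    for lo,hi in((76,87),(62,87)):
        k=M&(C[...,2]>lo)&(C[...,2]<hi)
        k=cv2.morphologyEx(k.astype(np.uint8),cv2.MORPH_OPEN,np.ones((3,3)))
        nn,l,s,_=cv2.connectedComponentsWithStats(k);i=1+s[1:,4].argmax();k=l==i
        P=C[k]; print(lo,k.sum(),P[:,2].mean(),cv2.minAreaRect(P[:,:2].astype(np.float32)))
E
```

```text
scene 70 211.0 274.84285714285716 [ 551.90352528 -218.46483124   81.        ]
depth z at mark [ 551.28709731 -217.48239603   81.93362519]
76 2820 81.7269606863043 ((558.3326416015625, -192.41958618164062), (95.86735534667969, 132.0712890625), 76.85022735595703)
62 4873 76.91870980904802 ((558.8248901367188, -190.02210998535156), (131.4314727783203, 171.3125457763672), 77.33635711669922)
side 24 356.125 146.95833333333334 [ 554.16036962 -219.94034045   81.        ]
depth z at mark [ 554.39487813 -219.42101754   83.82552025]
76 1619 81.05100983731941 ((558.6417846679688, -192.88766479492188), (98.36153411865234, 133.587890625), 76.58116149902344)
62 2787 76.41528109802138 ((558.68896484375, -190.66067504882812), (134.8961639404297, 173.21340942382812), 77.51344299316406)
```

```bash
python3 - <<'E'
from h import *
from scipy.spatial.transform import Rotation as Ro
s=state();p=camera_params("wrist");R,t=RT(p);c=-R.T@t
T=Ro.from_euler("xyz",s["eef_rot"]).as_matrix()
print("cam in tool",T.T@(c-s["tcp_pos"]),"optical",T.T@R.T[:,2],"right",T.T@R.T[:,0])
print(T.round(3))
E
```

```text
cam in tool [  77.384821     -0.54241479 -161.81944288] optical [-3.00003594e-01  3.10995101e-04  9.53938021e-01] right [ 4.95843733e-04  9.99999863e-01 -1.70074106e-04]
[[ 0.968  0.25  -0.   ]
 [ 0.25  -0.968  0.002]
 [ 0.    -0.002 -1.   ]]
```

Fitting both views, the box centre is at (558.7, -190.4), yaw -13°, and the mark is at about (552.5, -219.4). The wrist camera sits on the tool's +x side. I'll turn tool x to the box's +y, shut the gripper and go above the mark.

Request:
arm_command(rows=[[0,[0.048,-0.0225,0],-6],[0,[0.096,-0.045,0],-12],[0,[0.144,-0.0675,0],-18],[0,[0.192,-0.09,0],-24],[0,[0.24,-0.1125,0],-31],[0,[0.288,-0.135,0],-37],[0,[0.336,-0.157,0],-43],[0,[0.384,-0.18,0],-50],[0,[0.432,-0.202,0.02],-56],[0,[0.48,-0.2245,0.05],-62.5],[0,[0.48,-0.2245,0.079],-62.5],[0,[0.48,-0.2245,0.079],-62.5]], squeeze=20)

```text
t: 1.65
tcp_pos: [550.4, -217.5, 131.2]
eef_rot: [-3.135, -0.001, 1.345]
wrist_force: [0.3, -0.4, 0.2]
finger_gap: -0.0
```

```bash
python3 - <<'E'
from h import *
s=state();print(s)
im,d=camera("wrist");p=camera_params("wrist");cv2.imwrite("pics/w1.png",im);np.save("pics/w1.npy",d)
m=(im.max(2)<45)
print(proj(p,[[552.5,-219.4,81]]))
im,d=camera("scene");cv2.imwrite("pics/s1.png",im[150:400,100:400])
E
```

```text
{'t': 1.65, 'q': array([-4.83438787e-01,  4.50546170e-01, -2.17505110e-02,  1.10504110e+00,
       -2.11621796e-04,  1.31334180e+00]), 'qd': array([-0.02497465, -0.0391117 ,  0.05554956,  0.03487534,  0.00021296,
       -0.00018208]), 'tau': array([ 7.63814393e-01, -4.79045320e+01,  2.58296567e+01, -6.26051612e-01,
        3.97562189e-02, -1.01118429e-03]), 'tcp_pos': array([ 550.39861689, -217.53914586,  131.17592095]), 'eef_rot': array([-3.13521291e+00, -1.46093023e-03,  1.34480810e+00]), 'wrist_force': array([ 0.32858674, -0.39783642,  0.19444713]), 'wrist_torque': array([ 0.07480302, -0.00181997,  0.01209968]), 'finger_gap': -0.019977673524238307}
[[286.10049654 217.74427901]]
```

View pics/w1.png

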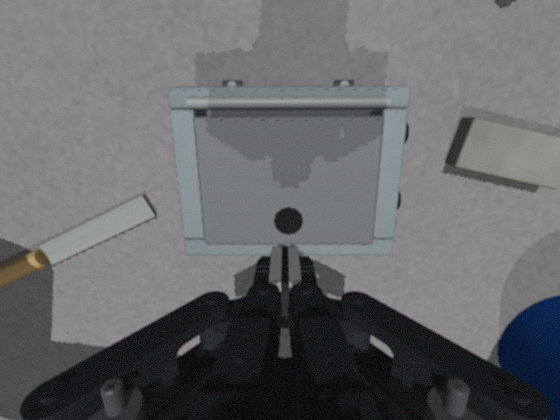

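View pics/s1.png

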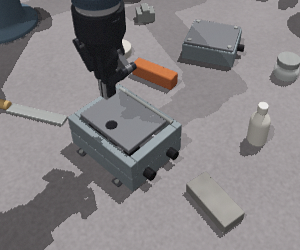

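The wrist view shows the mark at (288,220) and the box square to the image; the fingers are shut and in line with the mark. The scene view shows nothing disturbed.

```bash
python3 - <<'E'
from h import *
p=camera_params("wrist");im=cv2.imread("pics/w1.png")
w=(im[205:236,270:306].max(2)<60);yy,xx=np.nonzero(w);print(xx.mean()+270,yy.mean()+205,ray(p,xx.mean()+270,yy.mean()+205,81))
for n,c in(("cornerTL",(170,87)),("TR",(409,87)),("BL",(186,255)),("BR",(393,255))): print(n,ray(p,*c,70))
s=state();print(s["t"],s["tcp_pos"],s["wrist_force"])
E
```

```text
288.003717472119 220.39405204460968 [ 554.27362153 -223.2652938    81.        ]
cornerTL [ 494.70335501 -110.82185073   70.        ]
TR [ 658.81191013 -148.76605359   70.        ]
BL [ 463.53234091 -238.18471672   70.        ]
BR [ 632.1812903  -277.19795121   70.        ]
1.75 [ 552.03934185 -219.55929103  134.50815015] [ 0.37126746  0.28954927 -0.40266921]
```

Request:
arm_command(rows=[[0,[0,0,0.02],0],[0,[0,0,0.034],0],[0,[0,0,0.038],0],[0,[0,0,0.041],0],[0,[0,0,0.044],0],[0,[0,0,0.046],0],[0,[0,0,0.046],0]])

```text
t: 2.62
tcp_pos: [552.4, -219.3, 88.1]
eef_rot: [3.142, 0.0, 1.344]
wrist_force: [-0.2, -0.5, -0.9]
finger_gap: 0.0
```

Request:
arm_command(rows=[[0,[0,0,0.001],0],[0,[0,0,0.002],0],[0,[0,0,0.002],0]])

```text
t: 3.0
tcp_pos: [552.4, -219.3, 86.0]
eef_rot: [-3.141, 0.0, 1.344]
wrist_force: [0.8, -0.1, 0.0]
finger_gap: -0.4
```

```bash
python3 - <<'E'
from h import *
s=state();print(s["tcp_pos"],s["wrist_force"],s["wrist_torque"])
im,d=camera("side");cv2.imwrite("pics/d2.png",cv2.resize(im[90:240,260:460],None,fx=3,fy=3))
im,d=camera("wrist");cv2.imwrite("pics/w2.png",im)
s=state();print(s["tcp_pos"],s["wrist_force"])
E
```

```text
[ 552.36613227 -219.31915549   86.01429622] [ 0.8011241  -0.12964454  0.00185193] [0.01344076 0.00413974 0.0520151 ]
[ 552.43799104 -219.36308395   86.09888103] [0.02301951 0.4110685  0.3538098 ]
```

View pics/d2.png

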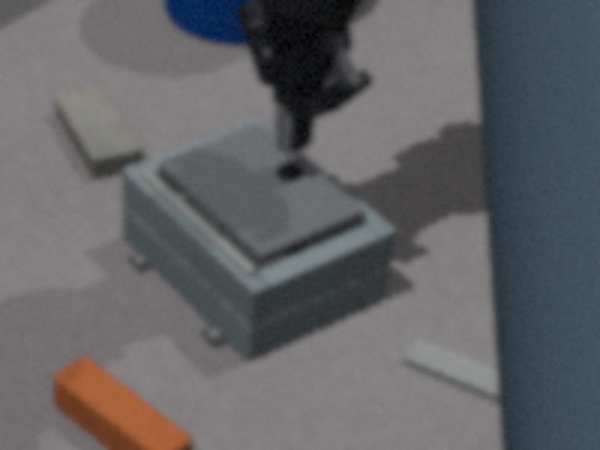

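View pics/w2.png

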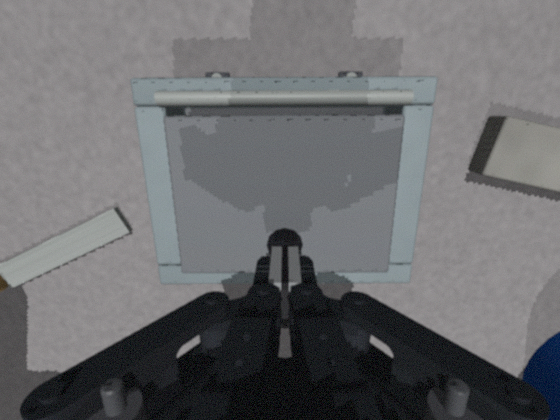

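The tip still seems to be above the cover in both views: the side view shows a gap between tip and mark, and there is no force. I'll measure the tip's height from depth.

```bash
python3 - <<'E'
from h import *
for n in("wrist","side"):
    p=camera_params(n);im,d=camera(n);C=cloud(p,d)
    pts=[(285,240),(276,252),(279,256),(290,252),(275,262),(285,256),(250,240)] if n=="wrist" else [(357,137),(358,139),(357,141),(357,143),(356,147),(350,150)]
    for u,v in pts: print(n,u,v,im[v,u],C[v,u].round(1))
s=state();print(s["tcp_pos"],s["wrist_force"])
E
```

```text
wrist 285 240 [32 31 29] [ 553.7 -216.6   82.4]
wrist 276 252 [98 96 95] [ 551.3 -207.2  115.6]
wrist 279 256 [102 102 101] [ 552.7 -207.7  119.4]
wrist 290 252 [105 100 102] [ 558.  -208.4  116.3]
wrist 275 262 [99 98 95] [ 551.1 -207.   125.9]
wrist 285 256 [33 32 33] [ 555.6 -207.8  120.5]
wrist 250 240 [122 120 116] [ 533.  -212.1   81.7]
side 357 137 [47 45 42] [ 546.4 -208.9  118. ]
side 358 139 [49 46 47] [ 545.7 -212.2  111.3]
side 357 141 [84 81 79] [ 547.6 -212.   105. ]
side 357 143 [74 71 70] [ 562.1 -232.4   81.3]
side 356 147 [26 24 26] [ 553.7 -218.9   81.7]
side 350 150 [97 92 91] [ 555.8 -200.7   82. ]
[ 552.44832914 -219.36547186   86.13798808] [-0.16251376  0.39163264 -0.25069254]
```

```bash
python3 - <<'E'
from h import *
for n,cols,rows in(("wrist",(276,292),range(238,254)),("side",(355,358,360),range(136,147))):
    p=camera_params(n);im,d=camera(n);C=cloud(p,d)
    for u in cols:
        print(n,u,[(v,im[v,u].max(),*C[v,u].round().astype(int)) for v in rows])
im,_=camera("side");cv2.imwrite("pics/d3.png",cv2.resize(im[110:170,320:400],None,fx=8,fy=8,interpolation=0))
E
```

```text
wrist 276 [(238, np.uint8(27), np.int64(549), np.int64(-214), np.int64(83)), (239, np.uint8(33), np.int64(549), np.int64(-215), np.int64(82)), (240, np.uint8(21), np.int64(548), np.int64(-215), np.int64(83)), (241, np.uint8(29), np.int64(548), np.int64(-216), np.int64(82)), (242, np.uint8(38), np.int64(548), np.int64(-217), np.int64(81)), (243, np.uint8(25), np.int64(548), np.int64(-217), np.int64(84)), (244, np.uint8(40), np.int64(548), np.int64(-217), np.int64(84)), (245, np.uint8(48), np.int64(548), np.int64(-219), np.int64(83)), (246, np.uint8(67), np.int64(548), np.int64(-219), np.int64(84)), (247, np.uint8(93), np.int64(551), np.int64(-207), np.int64(110)), (248, np.uint8(103), np.int64(551), np.int64(-207), np.int64(111)), (249, np.uint8(97), np.int64(551), np.int64(-208), np.int64(112)), (250, np.uint8(101), np.int64(551), np.int64(-207), np.int64(113)), (251, np.uint8(100), np.int64(551), np.int64(-207), np.int64(115)), (252, np.uint8(100), np.int64(551), np.int64(-207), np.int64(116)), (253, np.uint8(104), np.int64(551), np.int64(-207), np.int64(118))]
wrist 292 [(238, np.u
[... 2577 characters left out ...]
544), np.int64(-216), np.int64(118)), (137, np.uint8(16), np.int64(540), np.int64(-212), np.int64(120)), (138, np.uint8(35), np.int64(540), np.int64(-211), np.int64(118)), (139, np.uint8(65), np.int64(544), np.int64(-217), np.int64(110)), (140, np.uint8(83), np.int64(576), np.int64(-261), np.int64(67)), (141, np.uint8(87), np.int64(572), np.int64(-257), np.int64(69)), (142, np.uint8(73), np.int64(560), np.int64(-241), np.int64(81)), (143, np.uint8(63), np.int64(558), np.int64(-238), np.int64(80)), (144, np.uint8(60), np.int64(555), np.int64(-234), np.int64(81)), (145, np.uint8(46), np.int64(552), np.int64(-231), np.int64(82)), (146, np.uint8(38), np.int64(548), np.int64(-226), np.int64(83))]
```

View pics/d3.png

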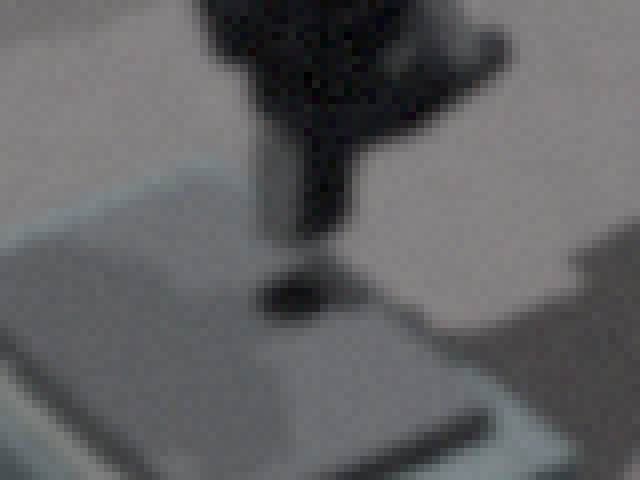

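Both cameras agree: the shut fingertips are about 22 mm above the reported TCP rather than 14 mm below it. I'll go by the measurement and force feedback and lower further.

Request:
arm_command(rows=[[0,[0,0,0.012],0],[0,[0,0,0.02],0],[0,[0,0,0.022],0],[0,[0,0,0.022],0]])

```text
t: 3.85
tcp_pos: [552.1, -219.2, 63.8]
eef_rot: [-3.141, -0.0, 1.344]
wrist_force: [-0.3, 0.5, 0.8]
finger_gap: -0.1
```

```bash
cat > tip.py <<'E'
from h import *
import sys
s=state();print(s["t"],s["tcp_pos"],s["wrist_force"],s["q"].round(3))
p=camera_params("side");im,d=camera("side");C=cloud(p,d)
cv2.imwrite(sys.argv[1],cv2.resize(im[90:190,300:420],None,fx=6,fy=6,interpolation=0))
for u in(353,356,359): print([(v,*[int(a) for a in C[v,u].round()]) for v in range(136,154,2)])
E
python3 tip.py pics/d4.png
```

```text
3.85 [ 552.12905775 -219.19464446   63.77728368] [-0.28688352  0.52285071  0.7882859 ] [-0.485  0.498 -0.13   0.944 -0.     1.313]
[(136, 557, -208, 116), (138, 559, -212, 108), (140, 558, -210, 103), (142, 556, -209, 99), (144, 556, -209, 94), (146, 555, -210, 88), (148, 555, -210, 83), (150, 553, -208, 79), (152, 547, -201, 81)]
[(136, 546, -204, 123), (138, 549, -209, 114), (140, 549, -210, 108), (142, 548, -209, 104), (144, 549, -212, 96), (146, 549, -212, 91), (148, 548, -211, 86), (150, 547, -211, 81), (152, 542, -205, 81)]
[(136, 545, -214, 118), (138, 543, -211, 116), (140, 542, -211, 111), (142, 539, -209, 108), (144, 540, -210, 102), (146, 542, -213, 94), (148, 547, -221, 82), (150, 540, -212, 85), (152, 538, -211, 81)]
```

View pics/d4.png

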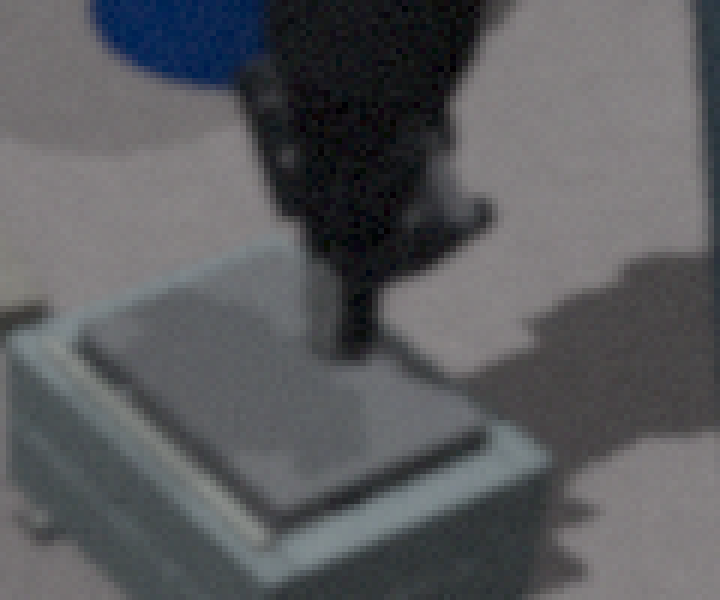

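The tip is now just above the mark. I'll press in small steps.

Request:
arm_command(rows=[[0,[0,0,0.002],0],[0,[0,0,0.004],0],[0,[0,0,0.006],0],[0,[0,0,0.006],0]])

```text
t: 4.4
tcp_pos: [552.7, -219.9, 58.2]
eef_rot: [3.141, 0.001, 1.343]
wrist_force: [-0.0, -1.7, 2.8]
finger_gap: 0.1
```

Request:
arm_command(rows=[[0,[0,0,0.0015],0],[0,[0,0,0.0015],0]])

```text
t: 4.65
tcp_pos: [552.8, -219.9, 57.2]
eef_rot: [3.141, 0.001, 1.343]
wrist_force: [-0.8, -2.0, 5.7]
finger_gap: -0.1
```

Request:
arm_command(rows=[[0,[0,0,0.0015],0],[0,[0,0,0.0015],0]])

```text
t: 4.9
tcp_pos: [552.9, -220.0, 57.0]
eef_rot: [3.14, 0.001, 1.343]
wrist_force: [-3.9, -1.6, 13.1]
finger_gap: -0.0
```

Firm stop felt (13 N, TCP z 57), so the tip sits about 18 mm above the TCP. Now a clear retreat, up and to the box's -y.

Request:
arm_command(rows=[[0,[-0.005,0,-0.012],0],[0,[-0.045,0,-0.045],0],[0,[-0.09,0,-0.08],0],[0,[-0.12,0,-0.12],0],[0,[-0.12,0,-0.13],0],[0,[-0.12,0,-0.13],0],[0,[-0.12,0,-0.13],0],[0,[-0.12,0,-0.13],0],[0,[-0.12,0,-0.13],0]])

```text
t: 6.02
tcp_pos: [525.1, -335.3, 184.2]
eef_rot: [-3.14, -0.001, 1.345]
wrist_force: [0.0, -0.7, 0.7]
finger_gap: 0.0
```

```bash
python3 - <<'E'
from h import *
s=state();print(s["t"],s["tcp_pos"],s["wrist_force"],s["q"].round(3))
for n in("wrist","scene","side"):
    im,d=camera(n);cv2.imwrite(f"pics/{n}5.png",im);np.save(f"pics/{n}5.npy",d)
print(state()["tcp_pos"])
E
```

```text
6.025 [ 525.12559705 -335.29769167  184.16611419] [ 0.00554164 -0.73574406  0.71859501] [-0.67   0.488  0.176  1.261 -0.     1.127]
[ 525.34201772 -335.95252998  184.82240527]
```

View pics/wrist5.png

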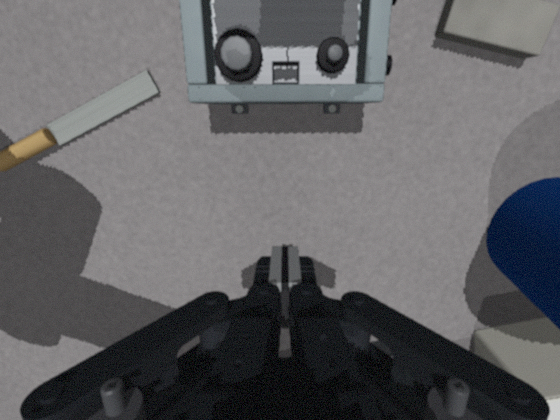

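View pics/scene5.png

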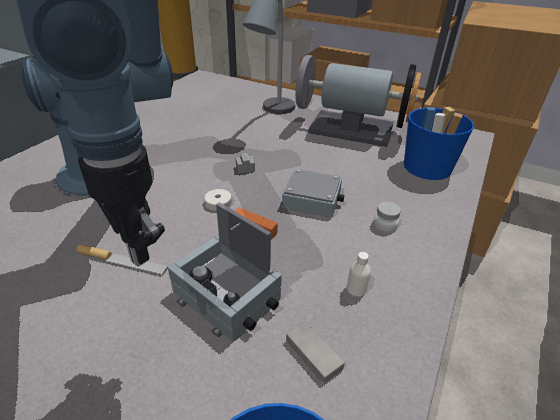

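The cover is open. The larger button is on the box's -x side (wrist view (237,53)) and the small one at (334,53).

```bash
python3 - <<'E'
from h import *
p=camera_params("wrist");im=cv2.imread("pics/wrist5.png");cv2.imwrite("pics/w5z.png",cv2.resize(im[0:110,180:400],None,fx=3.5,fy=3.5))
s=cv2.imread("pics/scene5.png");cv2.imwrite("pics/s5z.png",cv2.resize(s[195:345,160:300],None,fx=4,fy=4))
C=cloud(p,np.load("pics/wrist5.npy"))
print("btn",ray(p,237,53,58),C[53,237],"small",ray(p,336,51,58),C[51,336],"latch",C[72,286])
q=camera_params("scene");Cs=cloud(q,np.load("pics/scene5.npy"))
k=(Cs[...,2]>90)&(Cs[...,2]<175)&(np.linalg.norm(Cs[...,:2]-[565,-140],axis=-1)<120)
P=Cs[k];print(k.sum(),P[:,2].max())
t=np.array([[.974,-.225],[.225,.974]])
L=(P[:,:2]-[559.5,-191])@t.T
yy=(P[:,:2]-[559.5,-191])@np.array([.225,.974])
for z in range(95,175,10):
    m=abs(P[:,2]-z)<5
    if m.sum(): print(z,m.sum(),np.median(yy[m]).round(1))
E
```

```text
btn [ 513.40898886 -204.99565466   58.        ] [ 513.49919906 -205.16435049   58.8786524 ] small [ 597.73370664 -222.79674481   58.        ] [ 597.55931971 -222.91668655   58.92035502] latch [ 552.21400313 -227.24458492   37.68170227]
1865 167.64541760130092
95 203 47.7
105 201 47.9
115 217 48.1
125 209 48.1
135 211 48.2
145 221 48.4
155 251 48.4
165 352 50.7
```

View pics/w5z.png

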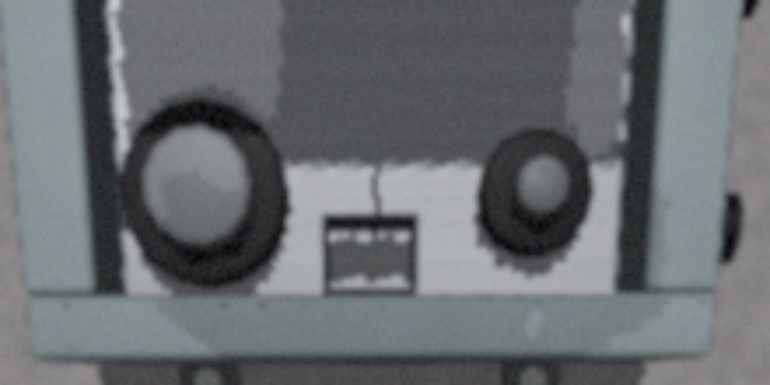

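View pics/s5z.png

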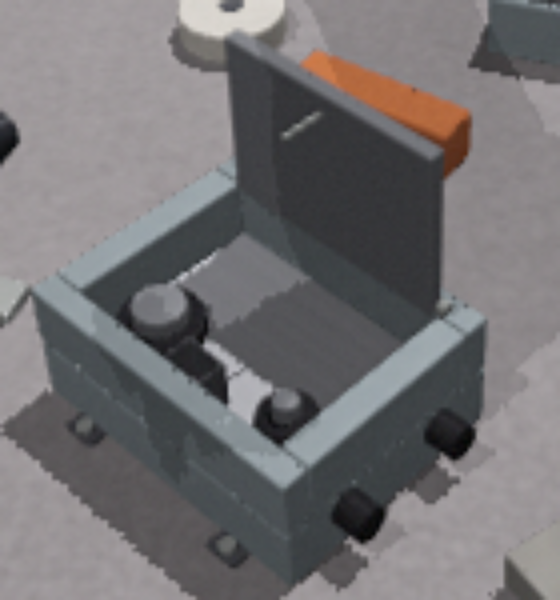

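```bash
python3 - <<'E'
from h import *
s=state();print(s["t"],s["tcp_pos"])
tcp=s["tcp_pos"]
q=camera_params("scene");im,d=camera("scene");C=cloud(q,d)
cv2.imwrite("pics/s6z.png",cv2.resize(im[90:290,70:290],None,fx=3,fy=3))
# cover inner face plane
for (u,v) in [(232,215),(232,235),(245,225),(245,250),(260,245),(260,265)]: 
    X=C[v,u]-[559.5,-191,0];print(u,v,"box x,y,z",(X[0]*.974-X[1]*.225).round(1),(X[0]*.225+X[1]*.974).round(1),X[2].round(1))
# gripper points rel. to tcp in tool axes
for n in("scene","side","wrist"):
    if n=="wrist": C=cloud(camera_params(n),camera(n)[1]);
    if n=="side": C=cloud(camera_params(n),camera(n)[1])
    P=C.reshape(-1,3)-tcp
    tx=P[:,0]*.225+P[:,1]*.974; ty=P[:,0]*.974-P[:,1]*.225
    k=(abs(tx)<140)&(abs(ty)<120)&(P[:,2]>5)&(P[:,2]<260)
    for z in range(10,260,10):
        m=k&(P[:,2]>=z)&(P[:,2]<z+10)
        if m.sum()>3: print(n,z,m.sum(),"tx",tx[m].min().round(),tx[m].max().round(),"ty",ty[m].min().round(),ty[m].max().round())
E
```

```text
6.175 [ 525.34201772 -335.95252998  184.82240527]
232 215 box x,y,z -30.4 55.4 152.7
232 235 box x,y,z -27.7 50.0 109.0
245 225 box x,y,z 4.1 54.5 148.7
245 250 box x,y,z 6.2 50.0 91.8
260 245 box x,y,z 43.9 51.3 127.0
260 265 box x,y,z 46.2 48.4 80.7
scene 10 8 tx -6.0 8.0 ty 5.0 7.0
scene 20 55 tx -10.0 12.0 ty -6.0 13.0
scene 30 105 tx -11.0 12.0 ty -6.0 14.0
scene 40 103 tx -11.0 8.0 ty -8.0 15.0
scene 50 32 tx -11.0 -6.0 ty -10.0 14.0
scene 60 124 tx -13.0 13.0 ty -29.0 33.0
scene 70 138 tx -12.0 13.0 ty -42.0 42.0
scene 80 226 tx -16.0 13.0 ty -50.0 49.0
scene 90 209 tx -17.0 12.0 ty -56.0 57.0
scene 100 309 tx -17.0 13.0 ty -57.0 62.0
scene 110 384 tx -19.0 13.0 ty -20.0 61.0
scene 120 332 tx -19.0 21.0 ty -19.0 48.0
scene 130 190 tx -11.0 11.0 ty 8.0 42.0
scene 140 189 tx -36.0 24.0 ty 3.0 39.0
scene 150 467 tx -37.0 33.0 ty -12.0 38.0
scene 160 481 tx -37.0 34.0 ty -10.0 39.0
scene 170 503 tx -37.0 31.0 ty -10.0 39.0
scene 180 573 tx -37.0 32.0 ty -10.0 38.0
scene 190 739 tx -37.0 38.0 ty -22.0 36.0
scene 200 423 tx -34.0 31.0 ty -14.0 35.0
scene 210 500 tx -36.0 32.0 ty -11
[... 776 characters left out ...]
 39.0 ty -38.0 24.0
side 170 157 tx 7.0 39.0 ty -38.0 23.0
side 180 155 tx 8.0 39.0 ty -37.0 24.0
side 190 188 tx 5.0 39.0 ty -35.0 33.0
side 200 114 tx 9.0 36.0 ty -34.0 17.0
side 210 62 tx 11.0 38.0 ty -33.0 -1.0
wrist 20 230 tx 7.0 12.0 ty -12.0 13.0
wrist 30 567 tx 7.0 12.0 ty -13.0 14.0
wrist 40 694 tx 7.0 12.0 ty -13.0 14.0
wrist 50 828 tx -11.0 13.0 ty -16.0 17.0
wrist 60 2202 tx -12.0 15.0 ty -33.0 34.0
wrist 70 6211 tx -11.0 15.0 ty -41.0 42.0
wrist 80 5614 tx -9.0 19.0 ty -49.0 49.0
wrist 90 10916 tx -9.0 19.0 ty -57.0 58.0
wrist 100 15335 tx -3.0 19.0 ty -62.0 63.0
wrist 110 7104 tx 8.0 22.0 ty -60.0 61.0
wrist 120 4 tx 22.0 22.0 ty -10.0 18.0
wrist 160 967 tx 77.0 77.0 ty 0.0 0.0
```

View pics/s6z.png

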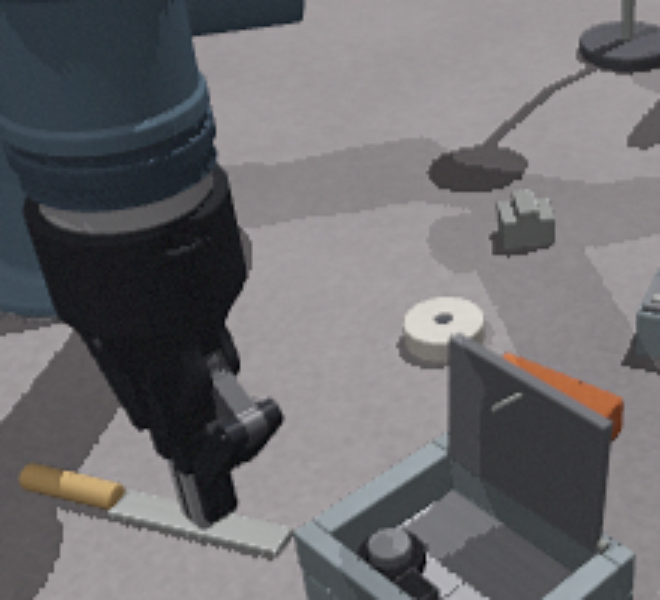

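The gripper's real profile is clear: there is no physical camera housing, and the tip is about 17 mm above the TCP. I'm moving above the larger button at (513,-205).

Request:
arm_command(rows=[[0,[0.045,-0.014,0],0],[0,[0.09,-0.028,0],0],[0,[0.125,-0.0415,0],0],[0,[0.125,-0.0415,0.02],0],[0,[0.125,-0.0415,0.06],0],[0,[0.125,-0.0415,0.1],0],[0,[0.125,-0.0415,0.125],0],[0,[0.125,-0.0415,0.125],0],[0,[0.125,-0.0415,0.125],0]])

```text
t: 7.45
tcp_pos: [513.9, -205.6, 61.3]
eef_rot: [3.14, 0.001, 1.344]
wrist_force: [0.9, -0.1, -0.2]
finger_gap: 0.3
```

```bash
python3 - <<'E'
from h import *
p=camera_params("wrist");im,d=camera("wrist");cv2.imwrite("pics/w7.png",im);C=cloud(p,d)
s=state();print(s["t"],s["tcp_pos"],s["wrist_force"])
k=(C[...,2]>35)&(C[...,2]<62)&(np.linalg.norm(C[...,:2]-[512.7,-204.7],axis=-1)<26)
for r in range(0,26,2):
    q=np.linalg.norm(C[...,:2]-[512.7,-204.7],axis=-1);m=(q>=r)&(q<r+2)&(C[...,2]<65)
    if m.sum(): print(r,m.sum(),np.percentile(C[m][:,2],[10,50,90]).round(1))
im,_=camera("scene");cv2.imwrite("pics/s7z.png",cv2.resize(im[150:350,130:330],None,fx=3,fy=3))
E
```

```text
7.5 [ 514.34939842 -205.86119672   61.69647124] [ 0.1714044  -0.05336678  0.71259089]
0 26 [58.5 59.2 59.8]
2 62 [58.4 58.9 59.7]
4 96 [58.3 59.1 59.7]
6 132 [58.3 59.  59.7]
8 188 [58.3 59.1 59.7]
10 253 [58.1 58.9 59.7]
12 335 [50.5 57.9 59.1]
14 425 [48.5 49.6 56.7]
16 372 [48.2 49.  49.8]
18 417 [48.2 49.  49.8]
20 506 [38.1 48.3 49.3]
22 523 [37.  38.2 47.7]
24 612 [36.9 37.9 55.3]
```

View pics/w7.png

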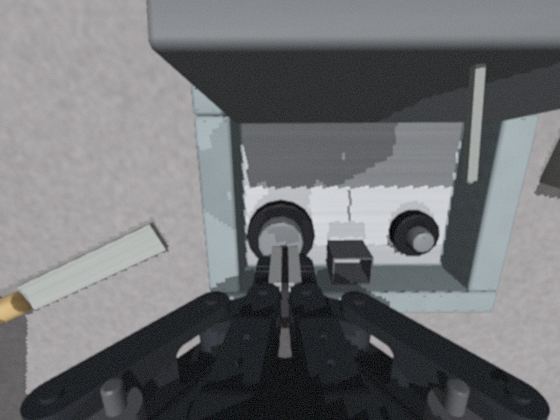

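View pics/s7z.png

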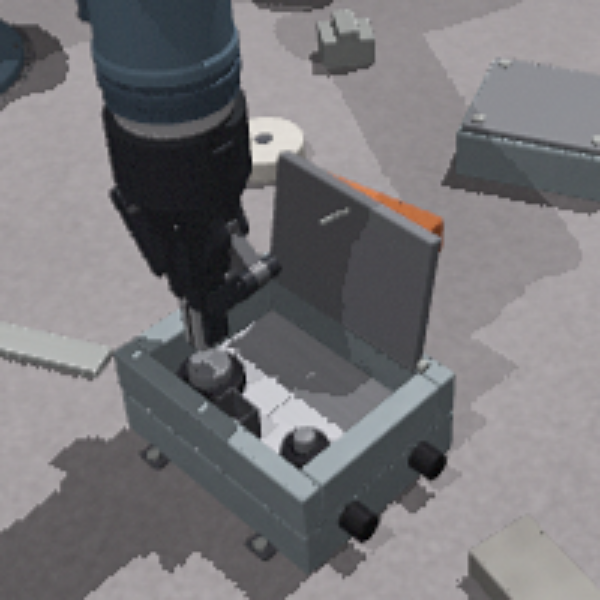

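The collar top is 10 mm below the button top and the tip is centred over the button. Pressing it now.

Request:
arm_command(rows=[[0,[0,-0.0015,0.01],0],[0,[0,-0.0015,0.018],0],[0,[0,-0.0015,0.021],0],[0,[0,-0.0015,0.023],0],[0,[0,-0.0015,0.025],0],[0,[0,-0.0015,0.0265],0],[0,[0,-0.0015,0.0265],0]])

```text
t: 8.43
tcp_pos: [511.1, -204.5, 33.8]
eef_rot: [-3.141, -0.0, 1.344]
wrist_force: [-2.8, 1.3, 5.9]
finger_gap: -0.5
```

Request:
arm_command(rows=[[0,[0,0,0.0015],0],[0,[0,0,0.0015],0]])

```text
t: 8.68
tcp_pos: [511.2, -204.6, 33.7]
eef_rot: [-3.141, 0.0, 1.344]
wrist_force: [-6.7, 3.3, 14.4]
finger_gap: -0.1
```

Request:
arm_command(rows=[[0,[0,0,0.0015],0],[0,[0,0,0.0015],0]])

```text
t: 8.93
tcp_pos: [511.3, -204.6, 33.5]
eef_rot: [3.141, 0.001, 1.344]
wrist_force: [-10.1, 4.6, 24.8]
finger_gap: 0.0
```

Firm stop at TCP z ≈33.7, after 6 mm of travel, with force rising to 25 N, so the button is fully in. Next I go straight up, over the open cover, and down behind it.

Request:
arm_command(rows=[[0,[0,0,-0.03],0],[0,[0,0,-0.08],0],[0,[0,0,-0.13],0],[0,[0,0.01,-0.175],0],[0,[0,0.03,-0.19],0],[0,[0.03,0.043,-0.19],0],[0,[0.08,0.043,-0.19],0],[0,[0.125,0.043,-0.19],0],[0,[0.135,0.043,-0.19],0],[0,[0.135,0.043,-0.19],0]])

```text
t: 10.18
tcp_pos: [584.3, -82.8, 220.5]
eef_rot: [3.141, 0.001, 1.345]
wrist_force: [0.5, 1.1, -0.5]
finger_gap: -0.1
```

```bash
python3 - <<'E'
from h import *
s=state();print(s["t"],s["tcp_pos"],s["wrist_force"],s["q"].round(2))
im,_=camera("side");cv2.imwrite("pics/d8.png",cv2.resize(im[40:290,230:480],None,fx=2.4,fy=2.4))
im,_=camera("scene");cv2.imwrite("pics/s8z.png",cv2.resize(im[100:350,130:330],None,fx=2.4,fy=2.4))
X=s["tcp_pos"]-[559.5,-191,0];print("box x,y",X[0]*.974-X[1]*.225,X[0]*.225+X[1]*.974)
E
```

```text
10.175 [584.32671718 -82.80627444 220.49217644] [ 0.46802851  1.07242505 -0.47018984] [-0.25  0.41  0.14  1.31 -0.    1.55]
box x,y -0.1623657131673184 110.96670005706702
```

View pics/d8.png

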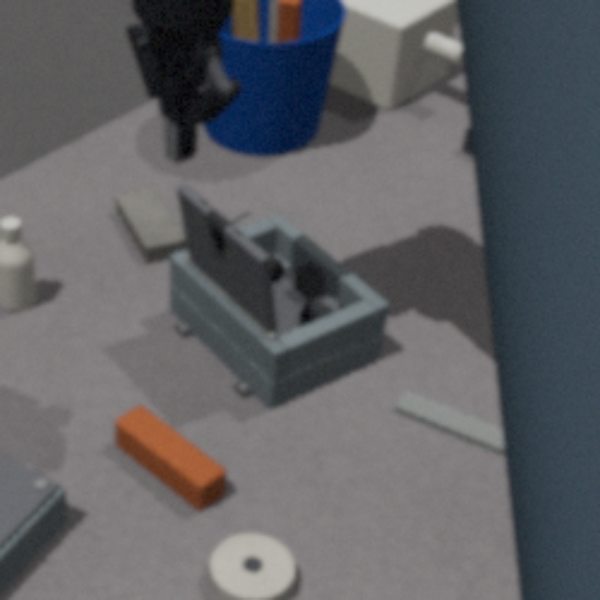

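View pics/s8z.png

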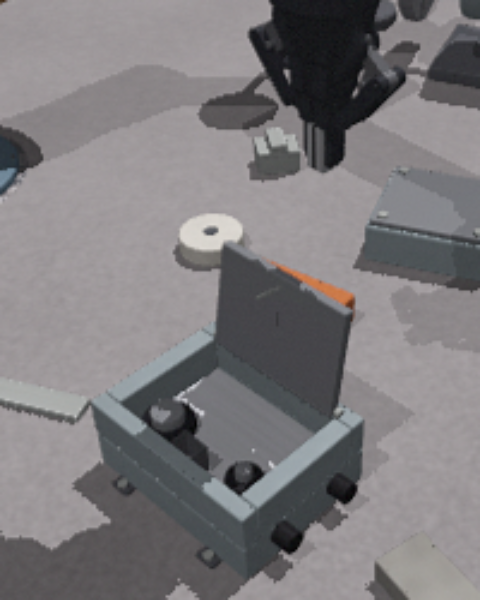

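The cover is still open and the tip is behind and above it, clear of everything. I'll lower behind the cover and sweep the tip along its arc.

Request:
arm_command(rows=[[0,[-0.003,0,0.05],0],[0,[-0.006,0,0.0965],0],[0,[-0.015,0,0.0965],0],[0,[-0.023,0,0.0965],0],[0,[-0.031,0,0.0965],0],[0,[-0.042,0,0.0935],0],[0,[-0.049,0,0.093],0],[0,[-0.059,0,0.0925],0],[0,[-0.068,0,0.0935],0],[0,[-0.078,0,0.096],0],[0,[-0.086,0,0.099],0],[0,[-0.086,0,0.099],0]])

```text
t: 11.78
tcp_pos: [563.8, -167.3, 120.9]
eef_rot: [-3.14, 0.0, 1.343]
wrist_force: [0.9, 0.7, 1.1]
finger_gap: 0.2
```

```bash
python3 - <<'E'
from h import *
s=state();print(s["t"],s["tcp_pos"],s["wrist_force"])
im,_=camera("side");cv2.imwrite("pics/d9.png",cv2.resize(im[40:290,230:480],None,fx=2.4,fy=2.4))
X=s["tcp_pos"]-[559.5,-191,0];print("box x,y",X[0]*.974-X[1]*.225,X[0]*.225+X[1]*.974)
E
```

```text
11.775 [ 563.82580427 -167.33779324  120.92921752] [0.87978543 0.69181667 1.08428403]
box x,y -1.1106631630601775 24.020295345486474
```

View pics/d9.png

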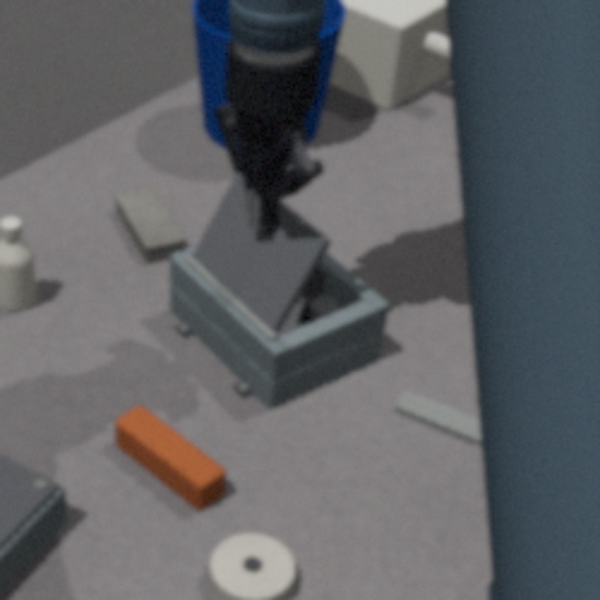

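The cover is half closed and following the finger. Continuing down.

Request:
arm_command(rows=[[0,[-0.0085,0,0.005],0],[0,[-0.0175,0,0.009],0],[0,[-0.0265,0,0.0145],0],[0,[-0.034,0,0.0205],0],[0,[-0.042,0,0.029],0],[0,[-0.049,0,0.037],0],[0,[-0.0525,0,0.048],0],[0,[-0.0545,0,0.056],0],[0,[-0.0545,0,0.06],0],[0,[-0.0545,0,0.063],0],[0,[-0.0545,0,0.0645],0],[0,[-0.0545,0,0.0645],0]])

```text
t: 13.32
tcp_pos: [552.5, -220.0, 57.3]
eef_rot: [3.141, 0.0, 1.344]
wrist_force: [-0.8, -2.0, 3.1]
finger_gap: 0.6
```

Request:
arm_command(rows=[[0,[0,0,0.0015],0],[0,[0,0,0.0015],0]])

```text
t: 13.58
tcp_pos: [552.6, -220.0, 57.0]
eef_rot: [3.14, 0.001, 1.344]
wrist_force: [-3.7, -1.1, 10.3]
finger_gap: 0.2
```

```bash
python3 tip.py pics/d10.png
```

```text
13.575 [ 552.55654234 -220.04965931   57.01619182] [-3.68915187 -1.13761364 10.26464587] [-0.485  0.503 -0.14   0.926 -0.     1.312]
[(136, 560, -212, 113), (138, 561, -214, 105), (140, 556, -209, 105), (142, 558, -212, 97), (144, 558, -212, 92), (146, 555, -210, 89), (148, 555, -210, 83), (150, 557, -213, 75), (152, 552, -207, 75)]
[(136, 546, -204, 123), (138, 546, -205, 118), (140, 548, -208, 110), (142, 551, -214, 100), (144, 548, -210, 97), (146, 548, -211, 91), (148, 550, -214, 84), (150, 548, -213, 79), (152, 548, -212, 74)]
[(136, 540, -207, 125), (138, 543, -213, 115), (140, 541, -209, 113), (142, 543, -213, 104), (144, 541, -211, 101), (146, 541, -213, 94), (148, 542, -214, 88), (150, 545, -219, 78), (152, 544, -219, 73)]
```

View pics/d10.png

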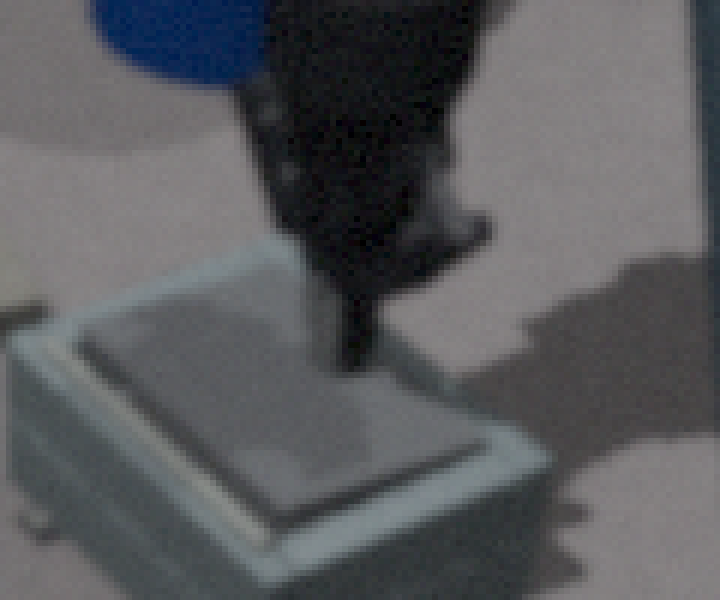

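At the firm stop again (10 N, same height). I'll lift straight up and check the cover.

Request:
arm_command(rows=[[0,[0,0,-0.006],0],[0,[0,0,-0.015],0],[0,[0,0,-0.04],0],[0,[0,0,-0.09],0],[0,[0,0,-0.14],0],[0,[0,0,-0.14],0],[0,[0,0,-0.14],0],[0,[0,0,-0.14],0],[0,[0,0,-0.14],0]])

```text
t: 14.75
tcp_pos: [551.4, -219.3, 194.1]
eef_rot: [-3.139, -0.001, 1.344]
wrist_force: [0.1, 0.3, -1.6]
finger_gap: 0.2
```

```bash
python3 - <<'E'
from h import *
s=state();print(s["t"],s["tcp_pos"],s["wrist_force"])
im,d=camera("scene");C=cloud(camera_params("scene"),d);cv2.imwrite("pics/s11.png",im)
k=(C[...,2]>60)&(C[...,2]<95)&(np.linalg.norm(C[...,:2]-[558.5,-192.5],axis=-1)<40)
print(k.sum(),np.median(C[k][:,2]))
y=((C-[559.5,-191,0])@np.array([.225,.974,0]));
for a in range(-40,41,10):
    m=k&(abs(y-a)<5)
    if m.sum():print(a,m.sum(),np.median(C[m][:,2]).round(1))
im,d=camera("side");cv2.imwrite("pics/d11.png",im)
E
```

```text
14.75 [ 551.43154392 -219.310348    194.08386388] [ 0.09690518  0.26787599 -1.6027796 ]
1086 82.06069852644436
-40 51 82.4
-30 128 82.4
-20 153 82.4
-10 179 82.1
0 168 81.9
10 161 81.9
20 141 81.8
30 97 81.7
40 8 82.1
```

View pics/s11.png

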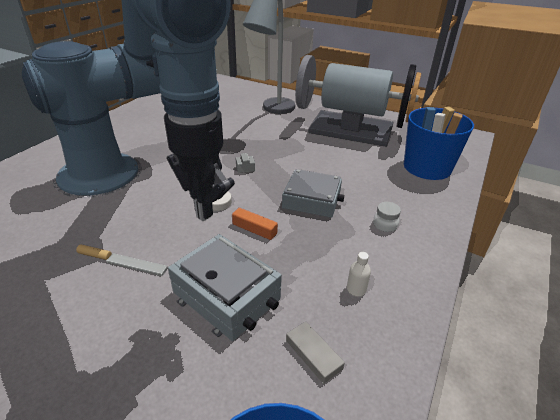

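View pics/d11.png

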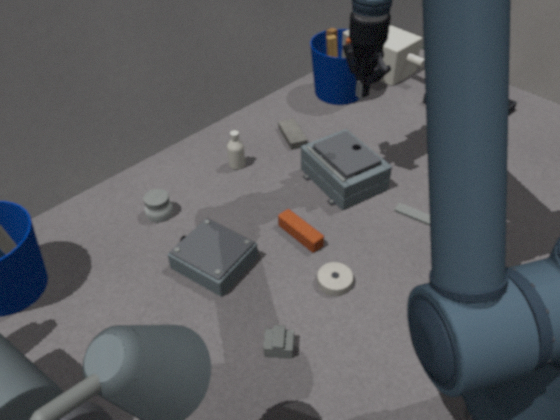

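The cover is flat and latched at about 82 mm. It stayed down over a second after the finger left, and the loose things look as they were in both views. Handing in.

```bash
python3 -c "
from workcell import *
print(job_done())"
```

```text
the job is handed in; nothing more can be done
None
```

The job is done and handed in after about 15 s. I pressed the cover to its stop and it popped open. I then pressed the larger button, on the box's -x side, fully in, and swung the cover down and pressed it to its stop, where it relatched.

**Last checks:**
- **Cover:** its outer face measures 82 mm all over, the same as at the start, and it stayed shut for about a second after the finger lifted.
- **Larger button:** it reached a firm stop after about 6 mm of travel, with about 25 N on the finger. That is the only evidence it was fully in, since I could not read the joint itself.
- **Small button:** never approached.
- **Loose things:** they look unmoved in the scene and side views; I compared those by eye and did not measure.
- **Arm:** clear of everything at hand-in.

**Disagreement:** with the gripper shut, the fingertips sat about 17 mm behind the reported TCP, where the description puts them 14 mm ahead. My first press therefore stopped short in the air. I then set heights from camera depth and the feel of contact.

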